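# Set the pantry spring trap and prove its catch

### The arm

A 7-joint arm with a two-finger parallel gripper is mounted at the origin on the work surface. World frame = base frame: x ahead of the robot, y to its left, z up, the work surface at z = 0. Lengths are in m, angles in rad, forces in N, time in s.
With the tool pointing down it reaches from about 0.4 to 0.925 m from the base axis. Payload 4.1 kg.
Tool frame: the origin (TCP) lies where the fingers leave the gripper's body, on its centre line; the fingertips stand 73 mm ahead of it and the grasp point (between the pads) lies 54 mm ahead of it (env.tip_extent is the distance from the TCP to the fingertips, in m); z points along the fingers, y is the line along which they close (so a half turn about z gives the same grasp; the last joint's range is limited). The gripper opens to 85 mm and grips with 20 to 120 N. Pads are 22 mm wide; open, the fingers measure 114 mm over their backs; the gripper's body (76 mm by 85 mm) begins 54 mm behind the grasp point. The pads swing forward as they close: fully open they stand 13 mm farther back than shut.
Start: joints at [-1.213, 0.398, 0.045, 1.537, -0.019, 1.207, -0.051], TCP at [0.287, 0.583, 0.304] pointing down, gripper open.
Joint ranges: [-2.82, 2.82], [-0.49, 2.23], [-1.37, 1.46], [0, 2.46], [-1.36, 4.5], [0.23, 2], [-2.94, 2.94]. Speed limits (rad/s): [2.57, 2.57, 3.14, 3.14, 3.14, 3.14, 3.14].

### API

Orientations are given as a rotation vector (axis times angle).
In Python, from cell import get_state, viewer, order, env gives the robot as it stands.
- The arm moves only by the tool apply_moves, never from a script. Its argument "steps" is one flat list of numbers, 7 for each row, row after row: the turn, a rotation vector about the tool's x, y, z in degrees, then the shift along the tool's x, y, z in m, then the gripper command: -1 is shut, 1 is fully open, values between are in proportion. In form: [rx, ry, rz, tx, ty, tz, jaw, rx, ry, rz, tx, ty, tz, jaw, ...]. A call has 1 to 20 rows; each row shifts and turns the commanded pose from where the row before left it, along the tool's axes as they then stand; what a row does not reach is not made up. A row lasts 1/12 s, in which the tool goes at most 41.7 mm and 7.16 degrees, less where a joint would pass 70% of its speed; a pose out of reach is approached as far as the arm can. A call with a gripper value outside its range is refused whole. The fingers move at their own pace and stop on an object; "grip_force" is the grip in N (left out, the last holds). Time passes only in rows, so rows that do not move let the fingers close. It gives the time, the measured TCP pose, the force, the opening and the grip force at its end, in the units of the state.
- get_state(): the state, without advancing time (a new reading comes with each control period).
- viewer.get_image(name): name is "scene" or "top" or "wrist"; returns a dict with "frame" (480x640x3 uint8, blue, green, red), "z_map" (480x640 float32, m along the optical axis (not along the pixel's ray), 0 where there is no reading), "fx", "fy", "cx", "cy" (pixels), "R" (3x3) and "t" (3): a world point X has camera coordinates R X + t. Camera axes: x right, y down, z forward; pixel columns grow to the right and rows downward; lengths in m; the calibration is good to about 2 mm. The wrist camera is an equidistant fisheye: a pixel r from the principal point sees the ray r / f radians off the axis. A picture is of the moment at which its call begins.
- order.sign_off(): hands the job in; it is judged then, once.
The state is a dict: "time_s": time; "joint_positions": joint angles; "qd": joint speeds; "joint_torque": joint torques, N m; "eef_pos": TCP position; "tool_rot": TCP orientation; "force": force on the tool from outside, world axes, zero at the start; "moment": the same for the moment, N m; "opening": finger opening in m; "grasp_force": force on a finger pad.
Only numpy, scipy, OpenCV 4.12 (cv2) and the standard library are available. Lean on these libraries where they do the work, as an engineer would, in place of code of your own. Each camera call takes 0.05 s, during which the arm holds its last target. There are 200 camera calls.

### The job

Set the spring trap: take the wooden grip of its lever, draw it back towards the front of the trap past the hook and ease it onto the hook by hand, never letting the lever fly or slam. Then prove that the hook holds by tugging the grip the way the spring drives it, with about 6 N for a full second. Finally let go and leave the trap set, with the things around it undisturbed.

Things in the scene. Friction and masses are not known exactly. Their poses are not given: they have to be found in the camera images.
- trap: Spring trap screwed to the shelf: wooden base 220 (x) x 90 (y) x 12 mm; origin at the centre of its underside, its x axis points from its front end (nearer the robot) to its far end, z up. A steel striker (lever with a pale wooden barrel grip, and a flat wire jaw on the far side) turns on a hinge across the base; a dark steel catch stands in the front half.
- hinge (a point): Point on the striker's hinge axis in the middle of the trap: x = 45, y = 0, z = 35 mm in the trap's frame. The axis runs along the trap's y.
- knob (a point): Centre of the wooden barrel grip on the lever's end, in the trap's middle plane: 26 mm in diameter, 28 mm long along the trap's y, turning freely on its axis. An 8 mm stem joins it to a frame 34 mm wide, 42 mm nearer the hinge. At rest the ledge's edge is 20 mm beyond and 60 mm above it: come in tilted 25 to 45 degrees, the gripper's top leaning to the trap's front; pinch the flat ends.
- striker (a joint): Lever angle in rad: 0 snapped shut, grows as drawn. At q the grip stands 0.130*sin(0.349-q) m along the trap's x and 0.130*cos(0.349-q) m up from the hinge. A spring pulls it shut, about 3 N at the grip at 0, 4.5 N drawn. The hook gives way and snaps over the pin at about 1.23; hard stop 1.36. Draw to 1.29, ease back: the pin hangs in the hook at about 1.22 and the hand feels no more pull.
- catch (a joint): Angle of the catch in rad: 0 with the hook fully closed, growing as the hook is pushed to the far end or the pedal is pressed (stop 0.14). A light spring closes it. Opened by about 0.06 it lets the pin go. A hooked lever barely gives: about 1 mm at the grip for 6 N.
- catch_tip (a point): Where the dark hook, 10 mm wide, holds the lever's cross pin, 75 mm from the hinge: x = -8, z = 87 mm in the trap's frame. The catch pivots at x = -61, z = 25 mm and slants up to here; its thin tail runs under the hinge to a 36 mm square pedal (x = 59 to 95, z about 28 mm) below the jaw. About 1 N on the pedal fires a set trap.
- ledge: Plywood spice ledge fixed over the far end of the trap: board 65 (x) x 310 (y) x 16 mm, underside 217 mm above the shelf, top at 233 mm, on two end panels 296 mm apart; small jars on it to 270 mm. Origin on the shelf under the middle of the board's front edge; its x points away from the robot.
- canister: Closed tin canister with a push-button lid, 90 mm in diameter, 118 mm tall, beside the trap; origin at the centre of its underside. Leave alone.
- bowl: Small green ceramic bowl, 100 mm across, 45 mm tall, beside the trap; origin under its centre. Leave alone.
- paella_pan: Carbon steel paella pan, 280 mm across, 42 mm deep, two loop handles; origin under its centre. Leave alone.
- trivet: Round cork trivet, 180 mm across, 12 mm thick; origin under its centre. Leave alone.
- ladle: Stainless ladle lying on the shelf, 300 mm long; origin under the handle. Leave alone.
- jar: Green glass jar, 72 mm across, 110 mm tall; origin under its centre. Leave alone.
There are look-alikes about, which are no part of the job. What is shaped like the trap but blue or yellow is not meant.

How it is judged:
On the way, in this order (a step that is already met when the one before it is completed fails the run):
1. the lever is drawn back and its pin hangs in the closed hook under the spring's load (value of joint striker between 1.19 and 1.245 rad and value of joint catch below 0.03 rad and contact force between striker and catch between 2 and 12 N), for 0.02 s.
2. the grip is tugged in the snapping direction with at least about 3 N beyond the spring, and the hook holds (value of joint striker between 1.19 and 1.245 rad and value of joint catch below 0.03 rad and contact force between striker and catch above 14 N), for 0.5 s.
At the end, for the whole second after the job is handed in: The lever hangs still in the closed hook (striker between 1.19 and 1.245 rad, catch open by less than 0.03 rad) under its spring's load alone, let go of by the robot (value of joint striker between 1.19 and 1.245 rad and value of joint catch below 0.03 rad and contact force between striker and catch between 3 and 12 N and linear speed of striker below 0.01 m/s); the robot touches nothing.
It fails at once if the lever flies: it snaps shut or is let slam onto the hook (faster than 6 rad/s in the closing direction) (velocity of joint striker below -6 rad/s).
It fails at once if the tug on the hook is far too hard (more than about 20 N at the grip) (contact force between striker and catch above 43 N).
It fails at once if a bystander is shifted by more than 20 mm (distance of any of canister, bowl, paella_pan, trivet, ladle, jar from where it was at the start of the episode above 0.02 m).
It also fails if it takes over 54 s, if anything falls off the work surface, if the arm or the gripper's body presses on something with over 40 N, if the wrist force passes 120 N, or if a joint passes its speed limit or range.

## Working session

There is one attempt and no reset: what is moved stays moved. The work goes in short steps, Python scripts to look and compute and a tool call to move; the robot and the scene stay as the last step left them, time stands still between calls to the robot, and variables do not carry over. Pictures are saved under pics/ and viewed, at most 10 in all, crops included, and the job is handed in when it is done.

Besides the shell and the picture viewer there is one more tool, called by a JSON object that holds its "op" and its "data", one argument or row to a line. apply_moves: Moves the arm, as the interface text tells. Its arguments: {"type":"object","properties":{"steps":{"type":"array"},"grip_force":{"type":"number"}},"required":["steps"]}

```bash
ls; mkdir -p pics; python3 - <<'E'
from cell import get_state, viewer
import cv2,pickle
s=get_state(); print({k:s[k] for k in ('time_s','eef_pos','tool_rot','opening','force')})
d={}
for n in ('scene','top'):
    im=viewer.get_image(n); d[n]=im; cv2.imwrite(f'pics/{n}.png',im['frame'])
    print(n,im['fx'],im['cx'],im['cy'],im['R'],im['t'])
pickle.dump(d,open('d.pkl','wb'))
E
```

```text
pics
{'time_s': 0.0, 'eef_pos': array([0.2864293 , 0.58292508, 0.30286101]), 'tool_rot': array([-7.11048700e-01, -3.05972786e+00,  3.03332463e-03]), 'opening': 0.08538611500668875, 'force': array([ 0.34781886, -0.72662793, -0.15713397])}
scene 482.2442475812258 317.8008727074376 239.7385338599658 [[ 0.98504413 -0.17135052  0.01808463]
 [-0.12425863 -0.7791687  -0.61437442]
 [ 0.11936435  0.60293875 -0.78880734]] [-0.45019606  0.16357494  1.46774661]
top 605.6108287645354 323.3452308820609 248.88037426181106 [[-0.02965085 -0.99945773 -0.01432056]
 [-0.99040582  0.03131083 -0.13459548]
 [ 0.13497088  0.01019229 -0.99079714]] [0.08996665 0.48987023 1.72193468]
```

View pics/scene.png

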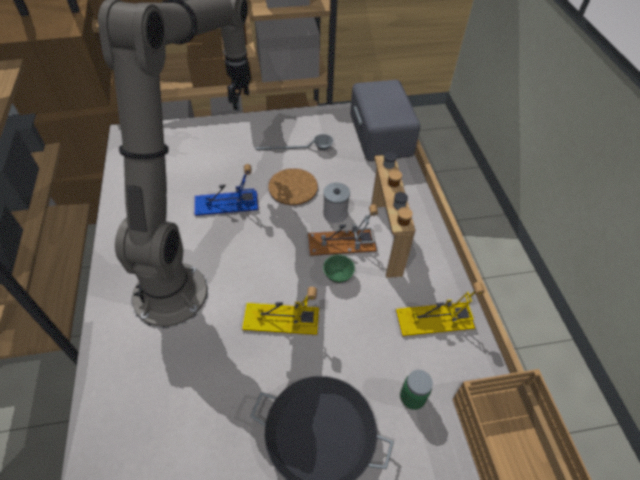

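View pics/top.png

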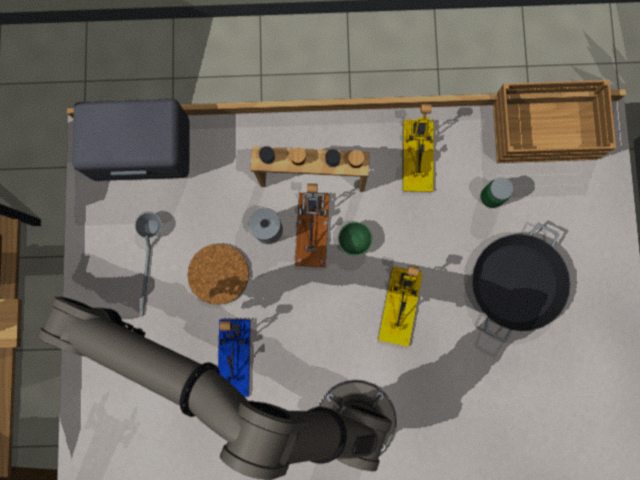

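The real trap is the orange one at (312,230) in the top view and (342,242) in the scene view. Its grip is at (312,188) in top and (374,210) in scene. The canister and bowl sit on either side, and the ledge is behind it.

```bash
cat > h.py <<'E'
import numpy as np,cv2,pickle
def ray(im,u,v):
    d=np.array([(u-im['cx'])/im['fx'],(v-im['cy'])/im['fy'],1.]); R=im['R']; return -R.T@im['t'], R.T@d
def onz(im,u,v,z):
    o,d=ray(im,u,v); return o+d*(z-o[2])/d[2]
def dpt(im,u,v):
    o,d=ray(im,u,v); return o+d*im['z_map'][int(v),int(u)]
def tri(a,b):
    (o1,d1),(o2,d2)=a,b; s=np.linalg.lstsq(np.c_[d1,-d2],o2-o1,rcond=None)[0]
    p,q=o1+d1*s[0],o2+d2*s[1]; return (p+q)/2,np.linalg.norm(p-q)
E
python3 - <<'E'
from h import *
np.set_printoptions(precision=4,suppress=True)
d=pickle.load(open('d.pkl','rb'))
roi={'top':(285,180,345,275),'scene':(295,195,385,265)}
for n,(a,b,c,e) in roi.items():
    im=d[n]; f=im['frame'][b:e,a:c]; h=cv2.cvtColor(f,cv2.COLOR_BGR2HSV)
    m=cv2.inRange(h,(3,130,60),(14,255,255))
    cs=max(cv2.findContours(m,0,2)[0],key=cv2.contourArea)
    hull=cv2.convexHull(cs)[:,0]+[a,b]
    P=np.array([onz(im,u,v,.012)[:2] for u,v in hull])
    r=cv2.minAreaRect((P*1000).astype(np.float32)); print(n,len(cs),r, hull[:,0].min(),hull[:,1].min(),hull[:,1].max())
    cv2.imwrite(f'pics/c_{n}.png',np.hstack([cv2.resize(f,None,fx=6,fy=6,interpolation=2)]))
E
python3 - <<'E'
import cv2,numpy as np
a=cv2.imread('pics/c_top.png');b=cv2.imread('pics/c_scene.png')
H=570;o=np.zeros((570,900,3),np.uint8);o[:,:360]=a[:570];o[:420,360:900]=b[:420]
cv2.imwrite('pics/cc.png',cv2.resize(o,(800,507)))
E
```

```text
top 104 ((554.7907104492188, 107.53985595703125), (87.87699127197266, 216.78872680664062), 85.20529174804688) 296 194 266
scene 64 ((521.6688842773438, 105.03955841064453), (84.96521759033203, 145.46890258789062), 84.22128295898438) 309 233 254
```

View pics/cc.png

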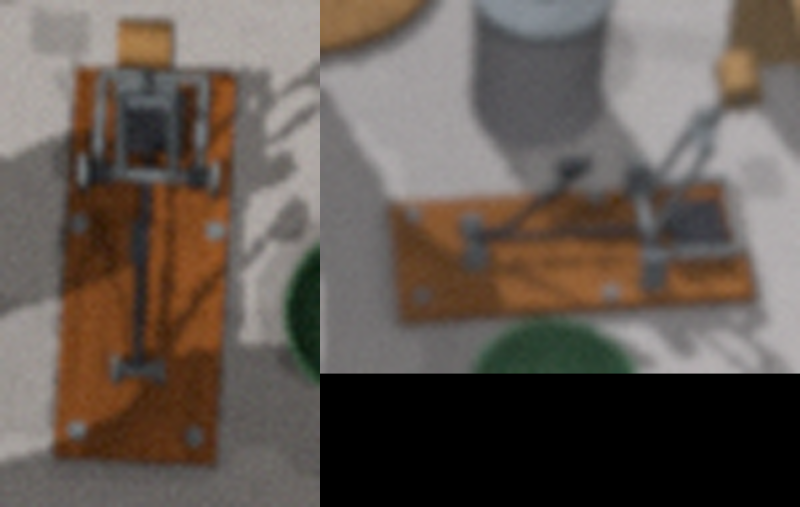

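The crops show the orange base with the far end up in the top view. The grip is at about (312.4,188.1) in top and (373.8,209.6) in scene. Next I'll triangulate it and check it against the base geometry.

```bash
python3 - <<'E'
from h import *
np.set_printoptions(precision=4,suppress=True)
d=pickle.load(open('d.pkl','rb'))
T,S=d['top'],d['scene']
p,e=tri(ray(T,312.4,188.1),ray(S,373.8,209.6)); print('knob tri',p,e)
for n,u,v in(('top',312.4,188.1),('scene',373.8,209.6)): print('depth',dpt(d[n],u,v))
# bases edges: depth of base plane; 4 corners by hand from crop
k=5.333
C={'top':[(78,69),(240,69),(216,464),(54,458)],'scene':[(722,182),(757,298),(400,322),(388,206)]}
for n,cs in C.items():
    im=d[n]; P=[]
    for a,b in cs:
        u,v=(285+a/k,180+b/k) if n=='top' else (295+(a-320)/k,195+b/k)
        P.append(onz(im,u,v,.012)[:2])
    P=np.array(P); f=(P[0]+P[1])/2; b=(P[2]+P[3])/2; x=f-b
    c=P.mean(0); L=np.linalg.norm(x); x/=L; print(n,c,L,np.degrees(np.arctan2(x[1],x[0])))
    h=c+x*.045; print(' knob exp',h+x*.130*np.sin(.349),.035+.13*np.cos(.349))
# z check
for im,u,v in((T,312,250),(T,300,230)): print(dpt(im,u,v))
# ledge front edge: from depth points at z>0.2 in top
m=T['z_map']; vv,uu=np.mgrid[140:200,240:380]
Q=np.array([dpt(T,u,v) for u,v in zip(uu.ravel(),vv.ravel())])
q=Q[(Q[:,2]>.225)&(Q[:,2]<.24)]; print('ledge',len(q),q.min(0),q.max(0))
for y in np.arange(q[:,1].min(),q[:,1].max(),.05):
    w=q[abs(q[:,1]-y)<.01]; 
    if len(w): print(y,w[:,0].min(),w[:,0].max())
E
```

```text
knob tri [0.6442 0.0984 0.1611] 0.002205958430844023
depth [0.641  0.0983 0.1696]
depth [0.6426 0.0912 0.1697]
top [0.5543 0.1052] 0.22003910530534432 -5.0222745705168474
 knob exp [0.6435 0.0973] 0.15716296831847776
scene [0.5534 0.1025] 0.2148824362742192 -4.078463348752532
 knob exp [0.6426 0.0961] 0.15716296831847776
[0.4937 0.1087 0.0073]
[0.555  0.1427 0.0043]
ledge 1954 [ 0.6556 -0.0543  0.225 ] [0.7457 0.2585 0.24  ]
-0.05433862716351578 0.6555913387400853 0.7211096628162538
-0.004338627163515775 0.6579154055561636 0.7256832841124258
0.04566137283648423 0.6610510803008143 0.7257876119986697
0.09566137283648424 0.6666232679510273 0.7312809931836717
0.14566137283648423 0.6699083141836941 0.7363842222556444
0.19566137283648422 0.6756871211791052 0.7418314524729556
0.24566137283648426 0.6788173491452681 0.7457443332367872
```

```bash
cat >> h.py <<'E'
from scipy.spatial.transform import Rotation as Ro
yaw=np.radians(-4.7); X=np.array([np.cos(yaw),np.sin(yaw),0]); Y=np.array([-X[1],X[0],0]); Z=np.array([0,0,1.])
O=np.array([.554,.1045,0]); H=O+.045*X+.035*Z
def knob(q): return H+.130*(np.sin(.349-q)*X+np.cos(.349-q)*Z)
def Rt(tilt,sg=1):
    t=np.radians(tilt); z=np.sin(t)*X-np.cos(t)*Z; y=sg*Y; return np.c_[np.cross(y,z),y,z]
E
python3 - <<'E'
from h import *
from cell import get_state,env
np.set_printoptions(precision=4,suppress=True)
s=get_state(); R=Ro.from_rotvec(s['tool_rot']).as_matrix(); print(R, [a for a in dir(env) if a[0]!='_'])
for sg in(1,-1):
    G=Rt(38,sg); print(sg,np.degrees(Ro.from_matrix(R.T@G).as_rotvec()))
    p=knob(0)-G[:,2]*(.054+.10); print(knob(0),p,'in new frame',G.T@(p-s['eef_pos']),'old',R.T@(p-s['eef_pos']))
E
```

```text
[[-0.8975  0.441  -0.0006]
 [ 0.441   0.8975 -0.0016]
 [-0.0001 -0.0017 -1.    ]] ['IKError', 'tip_extent']
1 [ -7.2112 -37.5579 -20.6402]
[0.6432 0.0972 0.1572] [0.5487 0.1049 0.2785] in new frame [-0.2217 -0.4549  0.2043] old [-0.4461 -0.3134  0.0251]
-1 [-51.9202   9.9689 150.7435]
[0.6432 0.0972 0.1572] [0.5487 0.1049 0.2785] in new frame [0.2217 0.4549 0.2043] old [-0.4461 -0.3134  0.0251]
```

{"op": "apply_moves", "data": {
  "steps": [0,0,0,-0.022,-0.0157,0.001,0.3,0,0,0,-0.022,-0.0157,0.001,0.3,0,0,0,-0.022,-0.0157,0.001,0.3,0,0,0,-0.022,-0.0157,0.001,0.3,0,0,0,-0.022,-0.0157,0.001,0.3,0,0,0,-0.022,-0.0157,0.001,0.3,0,0,0,-0.022,-0.0157,0.001,0.3,0,0,0,-0.022,-0.0157,0.001,0.3,0,0,0,-0.022,-0.0157,0.001,0.3,0,0,0,-0.022,-0.0157,0.001,0.3,0,0,0,-0.022,-0.0157,0.001,0.3,0,0,0,-0.022,-0.0157,0.001,0.3,0,0,0,-0.022,-0.0157,0.001,0.3,0,0,0,-0.022,-0.0157,0.001,0.3,0,0,0,-0.022,-0.0157,0.001,0.3,0,0,0,-0.022,-0.0157,0.001,0.3,0,0,0,-0.022,-0.0157,0.001,0.3,0,0,0,-0.022,-0.0157,0.001,0.3,0,0,0,-0.022,-0.0157,0.001,0.3,0,0,0,-0.022,-0.0157,0.001,0.3]
}}

```text
time_s: 1.77
eef_pos: [0.5433, 0.1063, 0.2835]
tool_rot: [-0.711, -3.059, 0.0]
force: [1.1, 0.6, -0.6]
opening: 0.0556
grasp_force: 0.0
```

{"op": "apply_moves", "data": {
  "steps": [-1.03,-5.37,-2.95,0,0,0,0.3,-1.03,-5.37,-2.95,0,0,0,0.3,-1.03,-5.37,-2.95,0,0,0,0.3,-1.03,-5.37,-2.95,0,0,0,0.3,-1.03,-5.37,-2.95,0,0,0,0.3,-1.03,-5.37,-2.95,0,0,0,0.3,-1.03,-5.37,-2.95,0,0,0,0.3,0,0,0,0,0,0,0.3,0,0,0,0,0,0,0.3,0,0,0,0,0,0,0.3]
}}

```text
time_s: 2.6
eef_pos: [0.544, 0.1069, 0.2845]
tool_rot: [0.12, 2.491, -0.034]
force: [0.1, 0.2, -0.1]
opening: 0.0556
grasp_force: 0.0
```

```bash
cat > st.py <<'E'
from h import *
from cell import get_state
import sys
np.set_printoptions(precision=4,suppress=True)
def st(tilt=38,q=0.,back=0.):
    s=get_state(); R=Ro.from_rotvec(s['tool_rot']).as_matrix(); G=Rt(tilt)
    p=knob(q)-G[:,2]*(.054+back)
    g=s['eef_pos']+R[:,2]*.054; dg=g-H; print('t',s['time_s'],'tcp',s['eef_pos'],'f trap',np.array([X,Y,Z])@s['force'],'open',s['opening'],s['grasp_force'])
    print('turn',np.degrees(Ro.from_matrix(R.T@G).as_rotvec()),'shift(tool)',R.T@(p-s['eef_pos']),'tilt',np.degrees(np.arccos(-R[2,2])))
    print('grip pt rel hinge: r',np.hypot(dg@X,dg[2]),'q',.349-np.arctan2(dg@X,dg[2]),'y',dg@Y,'J',s['joint_positions'])
if __name__=='__main__': st(*map(float,sys.argv[1:]))
E
python3 st.py 38 0 0.1
```

```text
t 2.6 tcp [0.544  0.1069 0.2845] f trap [ 0.1134  0.2388 -0.0531] open 0.055573918841403204 0.0
turn [-0.2622 -0.8955 -0.7394] shift(tool) [-0.0003 -0.0016  0.0076] tilt 37.10356101779669
grip pt rel hinge: r 0.2076270172362479 q 0.45797058805452256 y 0.0013677727153510945 J [-0.7404  0.0281  0.3368  2.1807  0.7039  0.4443  0.4994]
```

```bash
python3 - <<'E'
from cell import viewer
import cv2,numpy as np
a=viewer.get_image('wrist');b=viewer.get_image('scene')
c=cv2.resize(b['frame'][150:280,280:440],(480,390),interpolation=2)
o=np.zeros((480,1120,3),np.uint8);o[:,:640]=a['frame'];o[:390,640:]=c
cv2.imwrite('pics/w1.png',cv2.resize(o,(800,343)))
E
```

```text
(no output)
```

View pics/w1.png

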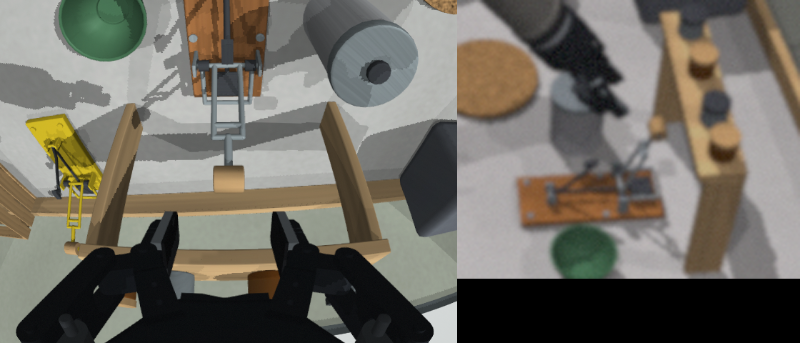

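The wrist view shows the grip at about (319,249) in full-frame pixels, centred between the fingers. I'll check that ray against the predicted grip position.

```bash
python3 - <<'E'
from h import *
from cell import viewer
im=viewer.get_image('wrist'); f=im['frame'][215:285,290:350]; h=cv2.cvtColor(f,cv2.COLOR_BGR2HSV)
m=cv2.inRange(h,(8,70,100),(25,255,255)); n,l,s,c=cv2.connectedComponentsWithStats(m); print(s,c)
def pix(u,v):
    x,y=(u-im['cx'])/im['fx'],(v-im['cy'])/im['fy']; r=np.hypot(x,y)
    d=np.array([x/r*np.sin(r),y/r*np.sin(r),np.cos(r)]); return -im['R'].T@im['t'],im['R'].T@d
o,d=pix(319,249); k=knob(0); p=o+d*((k-o)@d); e=p-k
print('ray nearest',p,'off trap axes',e@X,e@Y,e@Z,'ray dir',d@X,d@Y,d@Z)
E
```

```text
[[   0    0   60   53 1761]
 [   0   18   60   52 2439]] [[28.88302101 17.54287337]
 [29.94546945 46.74333743]]
ray nearest [0.64290398 0.10193752 0.15625049] off trap axes -0.0006395817994817088 0.004730794754705595 -0.0009124801777621039 ray dir 0.8306364565421543 0.004903383577313171 -0.5567935289607714
```

{"op": "apply_moves", "data": {
  "steps": [-0.26,-0.9,-0.74,0,0.001,0,0.3,0,0,0,0,0,0.0105,0.3,0,0,0,0,0,0.0105,0.3,0,0,0,0,0,0.0105,0.3,0,0,0,0,0,0.0105,0.3,0,0,0,0,0,0.0105,0.3,0,0,0,0,0,0.0105,0.3,0,0,0,0,0,0.0105,0.3,0,0,0,0,0,0.0105,0.3,0,0,0,0,0,0.0105,0.3,0,0,0,0,0,0.0105,0.3,0,0,0,0,0,0,0.3,0,0,0,0,0,0,0.3]
}}

```text
time_s: 3.83
eef_pos: [0.6086, 0.1017, 0.201]
tool_rot: [0.101, 2.476, -0.037]
force: [-0.4, -0.0, -0.2]
opening: 0.0558
grasp_force: 0.0
```

```bash
python3 st.py 38 0 0; python3 - <<'E'
from cell import viewer
import cv2,numpy as np
a=viewer.get_image('wrist');b=viewer.get_image('scene')
c=cv2.resize(b['frame'][150:280,280:440],(480,390),interpolation=2)
o=np.zeros((480,1120,3),np.uint8);o[:,:640]=a['frame'];o[:390,640:]=c
cv2.imwrite('pics/w2.png',cv2.resize(o,(800,343)))
E
```

```text
t 3.8333 tcp [0.6086 0.1017 0.201 ] f trap [-0.3546 -0.0543 -0.1606] open 0.05583575319757886 0.0
turn [-0.0813  0.012   0.0569] shift(tool) [-0.0004 -0.0017  0.002 ] tilt 38.01207399997549
grip pt rel hinge: r 0.13069577042485636 q 0.014406149182279782 y 0.001634797504048418 J [-0.5424  0.2697  0.2249  2.1408  1.0234  0.2341  0.1975]
```

View pics/w2.png

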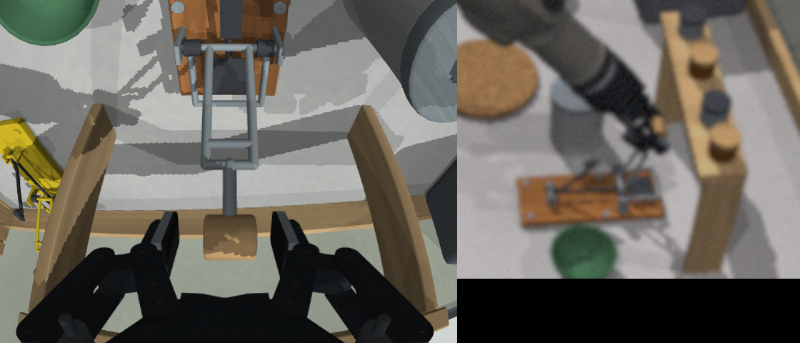

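The grip at (230,238) in the displayed crop sits about 2.5 mm towards +y of the midpoint between the pads. Its depth between the pads is good, so I'll shift sideways and close.

{"op": "apply_moves", "data": {
  "steps": [0,0,0,0,0.0025,0,0.3,0,0,0,0,0,0,0,0,0,0,0,0,0,-0.2,0,0,0,0,0,0,-0.3,0,0,0,0,0,0,-0.6,0,0,0,0,0,0,-1,0,0,0,0,0,0,-1,0,0,0,0,0,0,-1,0,0,0,0,0,0,-1],
  "grip_force": 50
}}

```text
time_s: 4.68
eef_pos: [0.6083, 0.1046, 0.2017]
tool_rot: [0.1, 2.475, -0.036]
force: [-4.2, -0.8, 5.2]
opening: 0.0272
grasp_force: 51.6
```

```bash
python3 st.py 38 0 0
```

```text
t 4.6833 tcp [0.6083 0.1046 0.2017] f trap [-4.1382 -1.1603  5.1954] open 0.027219974047523667 51.60300672054291
turn [-0.029   0.0827  0.088 ] shift(tool) [-0.0004 -0.0046  0.0029] tilt 38.08269719270783
grip pt rel hinge: r 0.13127634165345933 q 0.02012537263072184 y 0.004525749839005123 J [-0.548   0.2688  0.2245  2.1402  1.0265  0.2374  0.1908]
```

```bash
cat > plan.py <<'E'
from h import *
import sys
q0,q1,t0,t1,n=map(float,sys.argv[1:]); n=int(n)
q=np.linspace(q0,q1,n+1); t=np.linspace(t0,t1,n+1); o=[]
pose=lambda i:knob(q[i])-Rt(t[i])[:,2]*.054
for i in range(n):
    s=Rt(t[i]).T@(pose(i+1)-pose(i)); o+=[0,round(t[i]-t[i+1],2),0,round(s[0],4),0,round(s[2],4),-1]
print(o)
E
python3 plan.py 0 0.9 38 28 20
```

```text
[0, np.float64(0.5), 0, np.float64(0.0027), 0, np.float64(-0.0049), -1, 0, np.float64(0.5), 0, np.float64(0.003), 0, np.float64(-0.0047), -1, 0, np.float64(0.5), 0, np.float64(0.0032), 0, np.float64(-0.0045), -1, 0, np.float64(0.5), 0, np.float64(0.0035), 0, np.float64(-0.0043), -1, 0, np.float64(0.5), 0, np.float64(0.0037), 0, np.float64(-0.0041), -1, 0, np.float64(0.5), 0, np.float64(0.0039), 0, np.float64(-0.0039), -1, 0, np.float64(0.5), 0, np.float64(0.0041), 0, np.float64(-0.0036), -1, 0, np.float64(0.5), 0, np.float64(0.0043), 0, np.float64(-0.0034), -1, 0, np.float64(0.5), 0, np.float64(0.0045), 0, np.float64(-0.0031), -1, 0, np.float64(0.5), 0, np.float64(0.0046), 0, np.float64(-0.0028), -1, 0, np.float64(0.5), 0, np.float64(0.0048), 0, np.float64(-0.0026), -1, 0, np.float64(0.5), 0, np.float64(0.0049), 0, np.float64(-0.0023), -1, 0, np.float64(0.5), 0, np.float64(0.005), 0, np.float64(-0.002), -1, 0, np.float64(0.5), 0, np.float64(0.0051), 0, np.float64(-0.0017), -1, 0, np.float64(0.5), 0, np.float64(0.0052), 0, np.float64(-0.0014), -1, 0, np.float64(0.5), 0, np.float64(0.0053), 0, np.float64(-0.0011), -1, 0, np.float64(0.5), 0, np.float64(0.0053), 0, np.float64(-0.0008), -1, 0, np.float64(0.5), 0, np.float64(0.0054), 0, np.float64(-0.0004), -1, 0, np.float64(0.5), 0, np.float64(0.0054), 0, np.float64(-0.0001), -1, 0, np.float64(0.5), 0, np.float64(0.0054), 0, np.float64(0.0002), -1]
```

{"op": "apply_moves", "data": {
  "steps": [0,0.5,0,0.0027,0,-0.0049,-1,0,0.5,0,0.003,0,-0.0047,-1,0,0.5,0,0.0032,0,-0.0045,-1,0,0.5,0,0.0035,0,-0.0043,-1,0,0.5,0,0.0037,0,-0.0041,-1,0,0.5,0,0.0039,0,-0.0039,-1,0,0.5,0,0.0041,0,-0.0036,-1,0,0.5,0,0.0043,0,-0.0034,-1,0,0,0,0,0,0,-1,0,0,0,0,0,0,-1]
}}

```text
time_s: 5.52
eef_pos: [0.5662, 0.1081, 0.2122]
tool_rot: [0.103, 2.544, -0.033]
force: [4.4, -3.0, 2.6]
opening: 0.0273
grasp_force: 50.7
```

```bash
python3 st.py 34 0.36 0
```

```text
t 5.5167 tcp [0.5662 0.1081 0.2122] f trap [ 4.6163 -2.6689  2.5855] open 0.027278898534466977 50.688573718070984
turn [-0.0087  0.1392  0.0833] shift(tool) [ 0.0002 -0.0046  0.0028] tilt 34.13920297918204
grip pt rel hinge: r 0.1325109618479083 q 0.3700220590385748 y 0.0045854121681182525 J [-0.4655  0.1868  0.0962  2.176   0.7961  0.3291  0.4111]
```

{"op": "apply_moves", "data": {
  "steps": [0,0.5,0,0.0045,-0.0005,-0.0031,-1,0,0.5,0,0.0046,-0.0005,-0.0028,-1,0,0.5,0,0.0048,-0.0005,-0.0026,-1,0,0.5,0,0.0049,0,-0.0023,-1,0,0.5,0,0.005,0,-0.002,-1,0,0.5,0,0.0051,0,-0.0017,-1,0,0.5,0,0.0052,0,-0.0014,-1,0,0.5,0,0.0053,0,-0.0011,-1,0,0.5,0,0.0053,0,-0.0008,-1,0,0.5,0,0.0054,0,-0.0004,-1,0,0.5,0,0.0054,0,-0.0001,-1,0,0.5,0,0.0054,0,0.0002,-1,0,0,0,0,0,0,-1,0,0,0,0,0,0,-1]
}}

```text
time_s: 6.68
eef_pos: [0.5036, 0.1129, 0.1959]
tool_rot: [0.104, 2.649, -0.026]
force: [-0.7, 0.2, 9.4]
opening: 0.0268
grasp_force: 51.9
```

```bash
python3 st.py 28 0.9 0; python3 plan.py 0.9 1.18 28 24 7 | sed 's/np.float64//g'; python3 plan.py 1.18 1.3 24 24 6 | sed 's/np.float64//g'
```

```text
t 6.6833 tcp [0.5036 0.1129 0.1959] f trap [-0.6784  0.1411  9.4177] open 0.026757696621963294 51.897602677345276
turn [0.0892 0.101  0.1641] shift(tool) [-0.0011 -0.0043  0.0033] tilt 28.10104222380229
grip pt rel hinge: r 0.13336813655310398 q 0.9058410856674488 y 0.004358180284317505 J [-0.4413  0.1285  0.0224  2.252   0.6234  0.3907  0.5358]
[0, (0.57), 0, (0.0046), 0, (0.0004), -1, 0, (0.57), 0, (0.0046), 0, (0.0007), -1, 0, (0.57), 0, (0.0046), 0, (0.0009), -1, 0, (0.57), 0, (0.0045), 0, (0.0012), -1, 0, (0.57), 0, (0.0045), 0, (0.0015), -1, 0, (0.57), 0, (0.0044), 0, (0.0017), -1, 0, (0.57), 0, (0.0043), 0, (0.0019), -1]
[0, (0.0), 0, (0.0024), 0, (0.0011), -1, 0, (0.0), 0, (0.0023), 0, (0.0011), -1, 0, (0.0), 0, (0.0023), 0, (0.0012), -1, 0, (0.0), 0, (0.0023), 0, (0.0012), -1, 0, (0.0), 0, (0.0023), 0, (0.0013), -1, 0, (0.0), 0, (0.0023), 0, (0.0013), -1]
```

{"op": "apply_moves", "data": {
  "steps": [0,0,0,0,0,-0.0015,-1,0,0.57,0,0.0046,0,0.0004,-1,0,0.57,0,0.0046,0,0.0007,-1,0,0.57,0,0.0046,0,0.0009,-1,0,0.57,0,0.0045,0,0.0012,-1,0,0.57,0,0.0045,0,0.0015,-1,0,0.57,0,0.0044,0,0.0017,-1,0,0,0,0,0,0,-1,0,0,0,0,0,0,-1]
}}

```text
time_s: 7.43
eef_pos: [0.4825, 0.1146, 0.1785]
tool_rot: [0.107, 2.708, -0.022]
force: [10.2, 0.8, -4.4]
opening: 0.0271
grasp_force: 53.8
```

```bash
cat >> st.py <<'E'
    s=get_state();R=Ro.from_rotvec(s['tool_rot']).as_matrix();dg=s['eef_pos']+R[:,2]*.054-H
    a=np.arctan2(dg@X,dg[2]); F=s['force']; print('F radial out',F@X*np.sin(a)+F[2]*np.cos(a),'F closing',F@X*np.cos(a)-F[2]*np.sin(a))
E
python3 st.py 24.6 1.14 0
```

```text
File "st.py", line 12
    s=get_state();R=Ro.from_rotvec(s['tool_rot']).as_matrix();dg=s['eef_pos']+R[:,2]*.054-H
IndentationError: unexpected indent
```

```bash
python3 - <<'E'
L=open('st.py').read().split('\n'); i=[k for k,l in enumerate(L) if l.startswith('if __name')][0]
m=L.pop(i); open('st.py','w').write('\n'.join(L).rstrip()+'\n'+m+'\n')
E
python3 st.py 24.6 1.14 0
```

```text
t 7.4333 tcp [0.4825 0.1146 0.1785] f trap [10.1236  1.6828 -4.4415] open 0.02714519914858934 53.8094687461853
turn [0.1213 0.1126 0.1533] shift(tool) [-0.0007 -0.0042  0.0036] tilt 24.712766722043835
grip pt rel hinge: r 0.13362062378028025 q 1.1344502537575911 y 0.00427562213391818 J [-0.4274  0.1362 -0.0012  2.2742  0.5449  0.4016  0.5941]
F radial out -10.299298852803833 F closing 4.017302175527623
```

```bash
python3 plan.py 1.135 1.215 24.6 24.6 4 | sed 's/np.float64//g';python3 plan.py 1.215 1.295 24.6 24.6 4 | sed 's/np.float64//g'
```

```text
[0, (0.0), 0, (0.0024), 0, (0.0009), -1, 0, (0.0), 0, (0.0024), 0, (0.001), -1, 0, (0.0), 0, (0.0024), 0, (0.001), -1, 0, (0.0), 0, (0.0024), 0, (0.0011), -1]
[0, (0.0), 0, (0.0023), 0, (0.0011), -1, 0, (0.0), 0, (0.0023), 0, (0.0012), -1, 0, (0.0), 0, (0.0023), 0, (0.0012), -1, 0, (0.0), 0, (0.0023), 0, (0.0013), -1]
```

{"op": "apply_moves", "data": {
  "steps": [0,0,0,-0.0003,0,0.0008,-1,0,0,0,0.0024,0,0.001,-1,0,0,0,0.0024,0,0.0011,-1,0,0,0,0.0024,0,0.0011,-1,0,0,0,0,0,0,-1,0,0,0,0,0,0,-1]
}}

```text
time_s: 7.93
eef_pos: [0.4768, 0.115, 0.172]
tool_rot: [0.107, 2.71, -0.024]
force: [0.9, 2.9, 4.9]
opening: 0.0273
grasp_force: 55.6
```

```bash
python3 st.py 24.6 1.195 0
```

```text
t 7.9333 tcp [0.4768 0.115  0.172 ] f trap [0.6535 2.9583 4.895 ] open 0.027313967431529623 55.63964009284973
turn [0.0619 0.0216 0.1711] shift(tool) [-0.002  -0.0041  0.0028] tilt 24.62154710937565
grip pt rel hinge: r 0.1333775196539335 q 1.2000107641700573 y 0.0041541792280378525 J [-0.4392  0.1401  0.0037  2.2897  0.5701  0.3891  0.5607]
F radial out 2.7355374601790348 F closing 4.111555168899009
```

{"op": "apply_moves", "data": {
  "steps": [0,0,0,0.0023,0.0002,0.0011,-1,0,0,0,0.0023,0,0.0011,-1,0,0,0,0.0023,0,0.0012,-1,0,0,0,0.0023,0,0.0012,-1,0,0,0,0,0,0,-1,0,0,0,0,0,0,-1]
}}

```text
time_s: 8.43
eef_pos: [0.4706, 0.1155, 0.1641]
tool_rot: [0.107, 2.71, -0.024]
force: [0.1, 2.3, 6.1]
opening: 0.0275
grasp_force: 55.8
```

```bash
python3 st.py 24.6 1.28 0
```

```text
t 8.4333 tcp [0.4706 0.1155 0.1641] f trap [-0.0852  2.3473  6.1426] open 0.02748238594674498 55.843491554260254
turn [0.0441 0.0296 0.1666] shift(tool) [-0.0011 -0.0042  0.0032] tilt 24.629580144999604
grip pt rel hinge: r 0.1332801296143422 q 1.275540018274961 y 0.004206626474289223 J [-0.4558  0.146   0.0123  2.3082  0.6065  0.3713  0.514 ]
F radial out 3.757441237802006 F closing 4.860113545085821
```

{"op": "apply_moves", "data": {
  "steps": [0,0,0,0.0013,0.0001,0.0008,-1,0,0,0,0,0,0,-1,0,0,0,-0.0012,0,-0.0007,-1,0,0,0,-0.0012,0,-0.0007,-1,0,0,0,-0.0012,0,-0.0006,-1,0,0,0,-0.0012,0,-0.0006,-1,0,0,0,0,0,0,-1]
}}

```text
time_s: 9.02
eef_pos: [0.4732, 0.1153, 0.1675]
tool_rot: [0.108, 2.71, -0.024]
force: [-1.1, 2.5, 7.7]
opening: 0.027
grasp_force: 55.9
```

```bash
python3 st.py 24.6 1.245 0
```

```text
t 9.0167 tcp [0.4732 0.1153 0.1675] f trap [-1.2846  2.3855  7.6971] open 0.027040849585627653 55.91283738613129
turn [0.0305 0.0433 0.138 ] shift(tool) [-0.0013 -0.0042  0.003 ] tilt 24.64330759264009
grip pt rel hinge: r 0.13328640620039267 q 1.243384531772025 y 0.004177333640584098 J [-0.4491  0.1433  0.0086  2.3005  0.592   0.3792  0.5321]
F radial out 5.820139574530121 F closing 5.198206825285181
```

{"op": "apply_moves", "data": {
  "steps": [0,0,0,-0.0012,0,-0.0006,-1,0,0,0,0,0,0,-1,0,0,0,0,0,0,-1]
}}

```text
time_s: 9.27
eef_pos: [0.4739, 0.1153, 0.1685]
tool_rot: [0.108, 2.71, -0.024]
force: [-1.1, 2.7, 6.4]
opening: 0.0272
grasp_force: 55.9
```

```bash
python3 st.py 24.6 1.235 0|grep -v turn
```

```text
t 9.2667 tcp [0.4739 0.1153 0.1685] f trap [-1.3116  2.6387  6.3695] open 0.027154714080080564 55.90539336204529
grip pt rel hinge: r 0.1333157316610988 q 1.233976267152066 y 0.00420320777529186 J [-0.4471  0.1425  0.0075  2.2982  0.5875  0.3813  0.5379]
F radial out 5.04889332096295 F closing 4.098767505434918
```

{"op": "apply_moves", "data": {
  "steps": [0,0,0,-0.0006,0,-0.0003,-1,0,0,0,0,0,0,-1,0,0,0,0,0,0,-1]
}}

```text
time_s: 9.52
eef_pos: [0.4743, 0.1152, 0.169]
tool_rot: [0.108, 2.71, -0.024]
force: [-1.0, 2.5, 6.5]
opening: 0.0269
grasp_force: 55.9
```

```bash
python3 st.py 24.6 1.235 0|grep -v turn
```

```text
t 9.5167 tcp [0.4743 0.1152 0.169 ] f trap [-1.2151  2.4528  6.5343] open 0.026904078564407897 55.908018350601196
grip pt rel hinge: r 0.1333049198520918 q 1.2295295744009502 y 0.004198520085670743 J [-0.446   0.1423  0.0069  2.297   0.5852  0.3825  0.5409]
F radial out 5.097620643173732 F closing 4.264728237918193
```

{"op": "apply_moves", "data": {
  "steps": [0,0,0,-0.0004,0.0002,-0.0007,-1,0,0,0,0,0,0,-1,0,0,0,0,0,0,-1]
}}

```text
time_s: 9.77
eef_pos: [0.4749, 0.1152, 0.1698]
tool_rot: [0.108, 2.709, -0.024]
force: [2.0, 2.2, 5.0]
opening: 0.0274
grasp_force: 55.5
```

```bash
python3 st.py 24.6 1.235 0|grep -v turn
```

```text
t 9.7667 tcp [0.4749 0.1152 0.1698] f trap [1.8584 2.3183 4.9945] open 0.02744798194882594 55.451778173446655
grip pt rel hinge: r 0.13338635076523156 q 1.2213360020692243 y 0.0041979852559576435 J [-0.4454  0.1414  0.0068  2.2955  0.5834  0.384   0.5432]
F radial out 1.788460014282401 F closing 5.0199345749466255
```

{"op": "apply_moves", "data": {
  "steps": [0,0,0,-0.0006,0,-0.0003,-1,0,0,0,0,0,0,-1,0,0,0,0,0,0,-1]
}}

```text
time_s: 10.02
eef_pos: [0.4752, 0.1151, 0.1701]
tool_rot: [0.108, 2.709, -0.024]
force: [2.5, 2.5, 3.6]
opening: 0.0272
grasp_force: 55.5
```

```bash
python3 st.py 24.6 1.235 0|grep -v turn
```

```text
t 10.0167 tcp [0.4752 0.1151 0.1701] f trap [2.2499 2.6878 3.6038] open 0.02716672845191439 55.46464383602142
grip pt rel hinge: r 0.13337662367832748 q 1.2185938872042983 y 0.004154650495604682 J [-0.4444  0.1413  0.0063  2.2946  0.5812  0.3851  0.546 ]
F radial out 0.605918636161233 F closing 4.205062175006885
```

{"op": "apply_moves", "data": {
  "steps": [0,0,0,-0.0004,0,-0.0002,-1,0,0,0,0,0,0,-1,0,0,0,0,0,0,-1]
}}

```text
time_s: 10.27
eef_pos: [0.4753, 0.1151, 0.1703]
tool_rot: [0.108, 2.71, -0.025]
force: [2.8, 4.1, 2.8]
opening: 0.027
grasp_force: 55.3
```

```bash
python3 st.py 24.6 1.235 0|grep -v turn
```

```text
t 10.2667 tcp [0.4753 0.1151 0.1703] f trap [2.4144 4.3549 2.8197] open 0.026959785626693707 55.31130015850067
grip pt rel hinge: r 0.1334012809891504 q 1.216809870869554 y 0.004094369396308936 J [-0.4438  0.1411  0.0059  2.294   0.5797  0.3858  0.5479]
F radial out -0.019079231245382244 F closing 3.712108795426208
```

{"op": "apply_moves", "data": {
  "steps": [0,0,0,-0.0004,0,-0.0002,-1,0,0,0,0,0,0,-1,0,0,0,0,0,0,-1]
}}

```text
time_s: 10.52
eef_pos: [0.4754, 0.115, 0.1705]
tool_rot: [0.108, 2.71, -0.025]
force: [3.4, 4.4, 1.1]
opening: 0.0272
grasp_force: 55.1
```

```bash
python3 st.py 24.6 1.235 0|grep -v turn
```

```text
t 10.5167 tcp [0.4754 0.115  0.1705] f trap [3.0625 4.6698 1.0706] open 0.027225064654237133 55.063424706459045
grip pt rel hinge: r 0.13340622241193292 q 1.2155671574850397 y 0.004053827188048574 J [-0.4431  0.1411  0.0055  2.2934  0.578   0.3865  0.5499]
F radial out -1.6408317367782743 F closing 2.798745733468517
```

{"op": "apply_moves", "data": {
  "steps": [0,0,0,-0.0004,0.0003,-0.0004,-1,0,0,0,0,0,0,-1,0,0,0,0,0,0,-1]
}}

```text
time_s: 10.77
eef_pos: [0.4755, 0.115, 0.1706]
tool_rot: [0.108, 2.711, -0.025]
force: [4.9, 4.5, -2.4]
opening: 0.027
grasp_force: 54.6
```

```bash
python3 st.py 24.6 1.235 0|grep -v turn
```

```text
t 10.7667 tcp [0.4755 0.115  0.1706] f trap [ 4.4645  4.8937 -2.4382] open 0.026963265910125843 54.55769062042236
grip pt rel hinge: r 0.1334598328324861 q 1.21463207042965 y 0.00406228293497664 J [-0.4428  0.1411  0.0052  2.2927  0.5764  0.3879  0.5514]
F radial out -4.980063652930655 F closing 1.0370400106392752
```

{"op": "apply_moves", "data": {
  "steps": [0,0,0,-0.0006,0.0001,-0.0003,-1,0,0,0,0,0,0,-1,0,0,0,0,0,0,-1]
}}

```text
time_s: 11.02
eef_pos: [0.4756, 0.115, 0.1707]
tool_rot: [0.108, 2.712, -0.026]
force: [6.0, 4.2, -4.0]
opening: 0.0271
grasp_force: 54.3
```

```bash
python3 st.py 24.6 1.235 0|grep -v turn
```

```text
t 11.0167 tcp [0.4756 0.115  0.1707] f trap [ 5.6363  4.6536 -3.9642] open 0.027107437144011606 54.298367500305176
grip pt rel hinge: r 0.1334720640789091 q 1.2135543395133719 y 0.004048593804618059 J [-0.442   0.1413  0.0046  2.2918  0.5742  0.3892  0.554 ]
F radial out -6.86087398979628 F closing 0.6418521982572853
```

{"op": "apply_moves", "data": {
  "steps": [0,0,0,-0.001,0.0002,0.0001,-1,0,0,0,0,0,0,-1,0,0,0,0,0,0,-1]
}}

```text
time_s: 11.27
eef_pos: [0.4758, 0.115, 0.1709]
tool_rot: [0.108, 2.713, -0.027]
force: [0.3, 4.6, -2.5]
opening: 0.0275
grasp_force: 54.7
```

```bash
python3 st.py 24.6 1.235 0|grep -v turn
```

```text
t 11.2667 tcp [0.4758 0.115  0.1709] f trap [-0.0667  4.6051 -2.4735] open 0.027461387543035343 54.65920686721802
grip pt rel hinge: r 0.13341731298861528 q 1.212215477484151 y 0.004014340153345236 J [-0.4411  0.1417  0.0038  2.2905  0.5717  0.3912  0.5567]
F radial out -1.55707998086828 F closing -1.92304972673946
```

{"op": "apply_moves", "data": {
  "steps": [0,0,0,-0.0008,0,-0.0003,-1,0,0,0,0,0,0,-1,0,0,0,0,0,0,-1]
}}

```text
time_s: 11.52
eef_pos: [0.476, 0.115, 0.1711]
tool_rot: [0.108, 2.714, -0.027]
force: [0.7, 5.7, -4.9]
opening: 0.0268
grasp_force: 54.4
```

```bash
python3 st.py 24.6 1.235 0|grep -v turn
```

```text
t 11.5167 tcp [0.476  0.115  0.1711] f trap [ 0.2657  5.7165 -4.8764] open 0.026751025066264818 54.41567659378052
grip pt rel hinge: r 0.13344493681838152 q 1.2103313020351856 y 0.0040416451745195784 J [-0.4399  0.1417  0.0029  2.2894  0.5687  0.3925  0.5603]
F radial out -3.3782289402484458 F closing -3.5266925308506845
```

{"op": "apply_moves", "data": {
  "steps": [0,0,0,-0.001,0.0004,-0.0002,-1,0,0,0,0,0,0,-1,0,0,0,0,0,0,-1]
}}

```text
time_s: 11.77
eef_pos: [0.4762, 0.1151, 0.1712]
tool_rot: [0.108, 2.715, -0.028]
force: [-1.0, 4.3, -4.8]
opening: 0.0269
grasp_force: 54.4
```

```bash
python3 st.py 24.6 1.235 0|grep -v turn
```

```text
t 11.7667 tcp [0.4762 0.1151 0.1712] f trap [-1.3851  4.1559 -4.8223] open 0.02689091329687675 54.39782738685608
grip pt rel hinge: r 0.13342582503280825 q 1.209625499621419 y 0.004039120913409737 J [-0.4392  0.1422  0.0021  2.288   0.5658  0.3949  0.5632]
F radial out -2.093671096576512 F closing -4.559528315500696
```

{"op": "apply_moves", "data": {
  "steps": [0,0,0,-0.001,0.0002,-0.0003,-1,0,0,0,0,0,0,-1,0,0,0,0,0,0,-1]
}}

```text
time_s: 12.02
eef_pos: [0.4763, 0.1151, 0.1713]
tool_rot: [0.108, 2.716, -0.029]
force: [-1.0, 6.1, -6.3]
opening: 0.027
grasp_force: 54.3
```

```bash
python3 st.py 24.6 1.235 0|grep -v turn
```

```text
t 12.0167 tcp [0.4763 0.1151 0.1713] f trap [-1.4603  6.0417 -6.2934] open 0.026965975869452645 54.26064491271973
grip pt rel hinge: r 0.1334311388880455 q 1.2086552952057306 y 0.0040070406209914 J [-0.4381  0.1425  0.0012  2.2867  0.5624  0.397   0.5668]
F radial out -3.0013627449708506 F closing -5.7211328357457125
```

{"op": "apply_moves", "data": {
  "steps": [0,0,0,-0.0003,0,-0.0001,-1,0,0,0,0,0,0,-1,0,0,0,0,0,0,-1,0,0,0,0,0,0,-1,0,0,0,0,0,0,-1,0,0,0,0,0,0,-1,0,0,0,0,0,0,-1,0,0,0,0,0,0,-1,0,0,0,0,0,0,-1,0,0,0,0,0,0,-1,0,0,0,0,0,0,-1,0,0,0,0,0,0,-1,0,0,0,0,0,0,-1,0,0,0,0,0,0,-1,0,0,0,0,0,0,-1,0,0,0,0,0,0,-1]
}}

```text
time_s: 13.35
eef_pos: [0.4764, 0.1151, 0.1714]
tool_rot: [0.108, 2.717, -0.029]
force: [-1.0, 5.8, -6.3]
opening: 0.0268
grasp_force: 54.2
```

```bash
python3 st.py 24.6 1.235 0|grep -v turn
```

```text
t 13.35 tcp [0.4764 0.1151 0.1714] f trap [-1.501   5.6553 -6.3005] open 0.026809502949686335 54.21384572982788
grip pt rel hinge: r 0.1334299599793304 q 1.208243726394405 y 0.004012284017259956 J [-0.4376  0.1425  0.0009  2.2863  0.5614  0.3974  0.5681]
F radial out -2.9774741081831246 F closing -5.751834054110926
```

{"op": "apply_moves", "data": {
  "steps": [0,0,0,0.001,0.0003,0.0003,-1,0,0,0,0.001,0.0003,0.0003,-1,0,0,0,0.001,0.0003,0.0003,-1,0,0,0,0.0005,0.0003,0.0003,-1,0,0,0,0,0,0,-1,0,0,0,0,0,0,-1]
}}

```text
time_s: 13.85
eef_pos: [0.4761, 0.1155, 0.171]
tool_rot: [0.111, 2.712, -0.029]
force: [-4.4, -0.3, 1.0]
opening: 0.0271
grasp_force: 55.2
```

```bash
python3 st.py 24.6 1.235 0|grep -v turn
```

```text
t 13.85 tcp [0.4761 0.1155 0.171 ] f trap [-4.3551 -0.6444  1.0204] open 0.027074280425938735 55.16945958137512
grip pt rel hinge: r 0.13334522439709243 q 1.2105894119082272 y 0.0043919203291110254 J [-0.4447  0.1424  0.0051  2.2894  0.5762  0.3939  0.549 ]
F radial out 3.969508676464227 F closing -2.0617912483391176
```

{"op": "apply_moves", "data": {
  "steps": [0,0,0,0.0009,0,0.0001,-1,0,0,0,0,0,0,-1,0,0,0,0,0,0,-1]
}}

```text
time_s: 14.1
eef_pos: [0.4759, 0.1156, 0.1709]
tool_rot: [0.111, 2.711, -0.029]
force: [-3.9, -0.6, -0.1]
opening: 0.0269
grasp_force: 55.1
```

```bash
python3 st.py 24.6 1.235 0|grep -v turn
```

```text
t 14.1 tcp [0.4759 0.1156 0.1709] f trap [-3.8653 -0.9107 -0.1081] open 0.026894570100121806 55.14957368373871
grip pt rel hinge: r 0.13334586988164968 q 1.2115900175556336 y 0.004548095073174918 J [-0.446   0.1422  0.0059  2.2905  0.5793  0.3923  0.5454]
F radial out 2.865501959816455 F closing -2.596393663104724
```

{"op": "apply_moves", "data": {
  "steps": [0,0,0,0.001,0,0.0001,-1,0,0,0,0,0,0,-1,0,0,0,0,0,0,-1]
}}

```text
time_s: 14.35
eef_pos: [0.4757, 0.1158, 0.1707]
tool_rot: [0.111, 2.71, -0.028]
force: [-0.4, -5.1, -0.0]
opening: 0.0266
grasp_force: 54.9
```

```bash
python3 st.py 24.6 1.235 0|grep -v turn
```

```text
t 14.35 tcp [0.4757 0.1158 0.1707] f trap [ 0.0011 -5.0956 -0.0013] open 0.026644293648523026 54.88698363304138
grip pt rel hinge: r 0.1334114711479714 q 1.2129355582343386 y 0.004671185827349614 J [-0.4474  0.1419  0.0067  2.2917  0.5825  0.3906  0.5414]
F radial out -0.0017173299691335868 F closing -0.00026497824355400565
```

{"op": "apply_moves", "data": {
  "steps": [0,0,0,0,-0.0004,0,-1,0,0,0,0,0,0,-1,0,0,0,0,0,0,-0.25,0,0,0,0,0,0,-0.1,0,0,0,0,0,0,0.1,0,0,0,0,0,0,0.3,0,0,0,0,0,0,0.3,0,0,0,0,0,0,0.3],
  "grip_force": 20
}}

```text
time_s: 15.02
eef_pos: [0.4756, 0.1172, 0.1709]
tool_rot: [0.108, 2.709, -0.024]
force: [0.5, -0.3, 0.5]
opening: 0.0556
grasp_force: 0.0
```

```bash
python3 st.py 24.6 1.235 0|grep -v turn
```

```text
t 15.0167 tcp [0.4756 0.1172 0.1709] f trap [ 0.556  -0.3044  0.5052] open 0.05560656459725339 0.0
grip pt rel hinge: r 0.1336586880245151 q 1.2129842958588561 y 0.00627741794200603 J [-0.4475  0.1416  0.0048  2.2918  0.5812  0.3886  0.5426]
F radial out -0.09473925661503496 F closing 0.7452343143485398
```

Released with zero force. I'll retreat straight back along the tool axis.

{"op": "apply_moves", "data": {
  "steps": [0,0,0,0,0,-0.006,0.3,0,0,0,0,0,-0.008,0.3,0,0,0,0,0,-0.01,0.3,0,0,0,0,0,-0.01,0.3,0,0,0,0,0,-0.01,0.3,0,0,0,0,0,-0.01,0.3,0,0,0,0,0,-0.01,0.3,0,0,0,0,0,-0.01,0.3,0,0,0,0,0,-0.01,0.3,0,0,0,0,0,-0.01,0.3,0,0,0,0,0,-0.01,0.3,0,0,0,0,0,0,0.3,0,0,0,0,0,0,0.3,0,0,0,0,0,0,0.3]
}}

```text
time_s: 16.18
eef_pos: [0.4321, 0.1201, 0.265]
tool_rot: [0.109, 2.71, -0.026]
force: [0.1, -0.6, -0.7]
opening: 0.0556
grasp_force: 0.0
```

```bash
python3 st.py 24.6 1.235 0|grep -v turn; python3 - <<'E'
from cell import viewer
import cv2,numpy as np
a=viewer.get_image('wrist');b=viewer.get_image('scene')
c=cv2.resize(b['frame'][150:280,280:440],(480,390),interpolation=2)
o=np.zeros((480,1120,3),np.uint8);o[:,:640]=a['frame'];o[:390,640:]=c
cv2.imwrite('pics/w3.png',cv2.resize(o,(800,343)))
E
```

```text
t 16.1833 tcp [0.4321 0.1201 0.265 ] f trap [ 0.1419 -0.5839 -0.7112] open 0.055624444621954636 0.0
grip pt rel hinge: r 0.23202497358562238 q 1.0258270074948692 y 0.005539411486120569 J [-0.4589 -0.0905 -0.0436  2.2661  0.3902  0.6387  0.711 ]
F radial out -0.643305347126101 F closing -0.3348373430113715
```

View pics/w3.png

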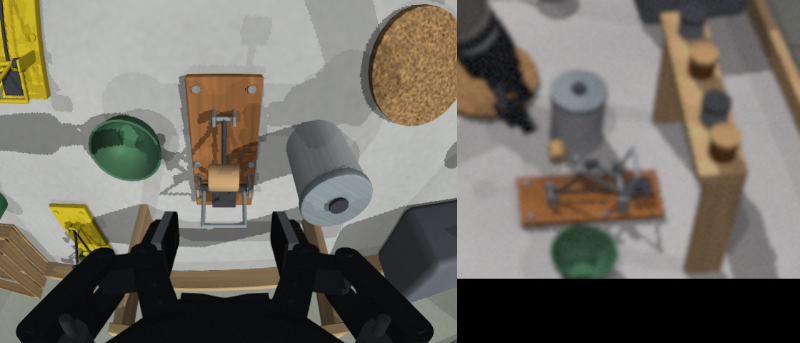

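The lever is hooked, with the grip at about (556,150) in the composite image. The gripper is clear of everything, and the canister and bowl are where they were.

```bash
python3 -c "
from cell import order
print(order.sign_off())"
```

```text
the job is handed in; nothing more can be done
None
```

The trap is set: the lever hangs in the hook, which held a tug of about 5.8 N for over a second, and I let go, backed the gripper clear and handed the job in at about 16 s; sign-off returned no verdict.

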